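# Tip a sample bottle, then unlatch the shaker's hold-down bar and hold it up

### The job

The sample bottle with the orange cap is next on the bottle shaker: pick it up, tip it over to about 45 degrees and keep it there for a second so that the salt comes off its wall, then stand it back upright where it was and let go. After that take the red latch handle of the shaker, pull it sideways away from the blue coupler against its spring, keep it pulled and lift the hold-down bar off its ball with it, without forcing the latch, until the front end is about 10 cm up. Finish while still holding the bar up there, so that I can lay the bottle in; do not tip the bottle onto its side or push the other bottles, the tip box or the test cassette about.

Things in the scene. Friction and masses are not known exactly. Their poses are not given: they have to be found in the camera images.
- sample: White round plastic bottle with an ORANGE screw cap, standing upright on the blue-grey bench mat in a row of three (its place in the row changes). 50 mm across, 107 mm tall in all, about 0.11 to 0.22 kg. Origin: centre of its underside; its z axis points up through the cap. The cap is 38 mm across and spans 87 to 107 mm above the origin; the body is straight up to 76 mm.
- spare_blue: Same bottle with a BLUE cap, standing on the mat, 110 mm or 220 mm from its neighbours' centres. Leave alone. Origin: centre of its underside, z up.
- spare_white: Same bottle with a WHITE cap, standing on the mat. Leave alone. Origin: centre of its underside, z up.
- mat: Flat bench mat, 110 x 330 x 3 mm, fixed to the bench; the three bottles stand on its long middle line (its y axis), 110 mm apart. Origin: centre of its underside.
- shaker: White bench shaker 320 (x) x 240 mm (y), fixed; origin on the bench under its centre; its front looks along its -x towards the robot, turned up to 0.2 rad. Carriage floor 105 mm up with three cradles, the front one empty, the others hold lying bottles. Above them the hold-down bar runs along x from its rear hinge to a blue coupler (44 x 44 mm, top 178 mm) over the ball stud at x = -120 mm, y = 0.
- ball_stud: Fixed steel stud on the front of the carriage, with a ball of 28 mm (flat shoulder below, ball top 172 mm above the bench). Origin: on the bench, under the stud. The latch's foot catches under the shoulder and frees it once the latch is pulled more than about 7 mm.
- bar: The hold-down bar, an aluminium bar 22 mm wide and 14 mm high with the blue coupler housing on its free front end, 0.35 kg. Origin in the middle of the coupler, at hinge height (163 mm closed); its +x axis points along the bar to the hinge 240 mm behind.
- bar_hinge (a joint): Angle of the hold-down bar, rad: 0 closed (coupler down on the ball), grows as the front end is lifted, stop at 1.3. Hinge axis horizontal along the shaker's y through its x = +120 mm, 163 mm above the bench; the latch handle is 240 mm in front of it. No stay: let go, it falls shut. 0.30 rad raises the front end 71 mm, 0.43 rad 100 mm, 0.65 rad 145 mm.
- latch_slide (a joint): Travel of the spring latch, m: 0 engaged, up to 0.014 fully pulled. It slides along the shaker's +y (to the left seen from the robot), away from the coupler. The spring pulls back with 5 N at 0 and about 10.5 N at 0.014, and snaps it back when released.
- latch: The sliding latch carried by the bar: its foot under the ball and its red pull handle. Origin on the latch's axis in the middle of the coupler; axes as the bar's.
- latch_grip (a point): Grip point in the red latch handle, an upright tab 24 mm (shaker x) x 12 mm (shaker y, the way to pinch it), top 217 mm above the bench. The point is 14 mm below the top, at 203 mm when closed; fingertips 19 mm below it clear the coupler (top 178 mm). 50 mm to the shaker's +y of the coupler's middle. Moves with latch and bar; the tab may pivot between the fingers as the bar swings.
- loaded_1: Bottle lying in the middle cradle under the bar (50 mm across, blue cap). Leave alone. Origin: underside at its middle.
- loaded_2: Bottle lying in the back cradle under the bar (50 mm across, green cap). Leave alone. Origin: underside at its middle.
- tip_box: Clear pipette tip box with an orange deck, 120 x 82 x 98 mm, loose behind the mat. Leave alone. Origin: centre of its underside.
- cassette: Small white test cassette, 70 x 20 x 5 mm, lying loose on the bench behind the mat, beside the shaker. Leave alone. Origin: centre of its underside.
There are look-alikes about, which are no part of the job. What is shaped like the sample but brown or pink is not meant.

How it is judged (in metres and radians):
On the way, in this order (a step that is already met when the one before it is completed fails the run):
1. the orange-capped bottle is held off the mat, tipped to 45 degrees, give or take 12 (angle between sample's own z axis and vertical between 0.576 and 0.995 rad and contact force between sample and the fingers above 0.5 N and contact force between sample and mat below 0.05 N), for 0.5 s.
2. the bottle stands upright again where it was, released (angle between sample's own z axis and vertical below 0.09 rad and distance of sample from where it was at the start of the episode below 0.035 m and contact force between sample and the fingers below 0.1 N and linear speed of sample below 0.03 m/s), for 0.3 s.
3. the latch is pulled aside, more than 6 mm, while the bar is still down (value of joint latch_slide above 0.006 m and value of joint bar_hinge below 0.15 rad), for 0.05 s.
4. the bar is lifted off the ball, its front end at least 7 cm up (value of joint bar_hinge above 0.3 rad), for 0.2 s.
At the end, for the whole second after the job is handed in: The gripper still holds the bar or its latch handle (more than 1 N), the bar at rest with its front end 7 to 14.5 cm up (0.30 to 0.65 rad, slower than 0.1 rad/s); the orange-capped bottle stands released and upright (within 5 degrees) within 35 mm of where it began (all of step 2 and value of joint bar_hinge between 0.3 and 0.65 rad and velocity of joint bar_hinge between -0.1 and 0.1 rad/s and contact force between bar and the fingers above 1 N); the arm keeps its last pose, push and grip.
It fails at once if the sample bottle is tipped past 69 degrees (angle between sample's own z axis and vertical above 1.2 rad).
It fails at once if the latch is forced: more than 40 N between its foot and the ball (contact force between latch and ball_stud above 40 N).
It fails at once if another bottle, the tip box or the cassette is moved by more than 30 mm (distance of any of spare_blue, spare_white, loaded_1, loaded_2, tip_box, cassette from where it was at the start of the episode above 0.03 m).
It fails at once if a standing spare bottle is knocked over (angle between any of spare_blue, spare_white's own z axis and vertical above 0.4 rad).
It also fails if it takes over 67 s, if anything falls off the work surface, if the arm or the gripper's body presses on something with over 40 N, if the wrist force passes 120 N, or if a joint passes its speed limit or range.

### The arm

A 6-joint arm with a two-finger parallel gripper is mounted at the origin on the work surface. World frame = base frame: x ahead of the robot, y to its left, z up, the work surface at z = 0. Lengths are in mm, angles in rad, forces in N, time in s.
With the tool pointing down it reaches from about 325 to 850 mm from the base axis. Payload 4.4 kg.
Tool frame: the origin (TCP) lies at the very end of the fingers, on their centre line; the grasp point (between the pads) lies 19 mm behind it; z points along the fingers, y is the direction in which the jaws open and shut (so a half turn about z gives the same grasp; the last joint's range is limited). The gripper opens to 94 mm and grips with 3 to 60 N. Pads are 16 mm wide; open, the fingers measure 119 mm over their backs; the gripper's body (75 mm by 177 mm) begins 78 mm behind the grasp point.
Start: joints at [1.089, 0.207, 1.542, -0, 1.393, -0.15], TCP at [187.313, 543.637, 205.447] pointing down, gripper open.
Joint ranges: [-2.73, 2.73], [-0.86, 2.22], [0.23, 2.46], [-1.11, 4.25], [0.08, 2.63], [-2.82, 2.82]. Speed limits (rad/s): [2.79, 2.79, 3.14, 3.14, 3.14, 3.14].

### API

Orientations are given as a 3x3 rotation matrix whose columns are the frame's x, y, z axes.
In Python, from plant import env gives the robot as it stands.
- The arm moves only by the shell command python3 -m pendant 'ROWS' [OPENING] [FORCE]. ROWS is JSON, a list of rows, each a list of 2 entries, a list of its own where there are three numbers: the shift along the tool's x, y, z in cm, then the turn, a rotation vector about the tool's x, y, z in rad. A call has 1 to 20 rows; each row shifts and turns the commanded pose from where the row before left it, along the tool's axes as they then stand; what a row does not reach is not made up. A row lasts 1/12 s, in which the tool goes at most 41.7 mm and 7.16 degrees, less where a joint would pass 70% of its speed; a pose out of reach is approached as far as the arm can. A call with a gripper value outside its range is refused whole. OPENING is the opening, from -1 (shut) to 1 (fully open), set as the call begins (- or left out, the last holds). The fingers move at their own pace and stop on an object; FORCE is the grip in N (left out, the last holds). Time passes only in rows, so rows that do not move let the fingers close. It gives the time, the measured TCP pose, the force and the opening at its end, in the units of the state.
- env.sense(): the state, without advancing time (a new reading comes with each control period).
- env.capture(name): name is "scene" or "top" or "wrist"; returns a dict with "pixels" (420x560x3 uint8, blue, green, red), "fx", "fy", "cx", "cy" (pixels), "k1" (the pictures are not rectified: a ray, as slopes to the right and down, at radius r is drawn at 1 + k1 r^2 times it, then the intrinsics apply), "world_from_camera" (4x4, takes a point from camera to world coordinates). Camera axes: x right, y up, looking along -z (the intrinsics and any distortion apply to the point x, -y, -z); pixel columns grow to the right and rows downward; lengths in mm; the calibration is good to about 2 mm. A picture is of the moment at which its call begins. There is no depth.
- env.finish_job(): hands the job in, once; it reports no verdict.
The state is a dict: "time_s": time; "joint_positions": joint angles; "qd": joint speeds; "joint_torque": joint torques, N m; "tool_pos": TCP position; "orientation": TCP orientation; "contact_force": force on the tool from outside, world axes, zero at the start; "moment": the same for the moment, N m; "width": finger opening in mm.
Only numpy, scipy, OpenCV 4.12 (cv2) and the standard library are available. Lean on these libraries where they do the work, as an engineer would, in place of code of your own. Each camera call takes 0.05 s, during which the arm holds its last target.

## Working session

There is one attempt and no reset: what is moved stays moved. The work goes in short steps, Python scripts to look and compute and a shell command to move; the robot and the scene stay as the last step left them, time stands still between calls to the robot, and variables do not carry over. Pictures are saved under pics/ and viewed, and the job is handed in when it is done.

```bash
ls; mkdir -p pics; python3 - <<'E'
from plant import env
import cv2
for n in ("scene","top","wrist"):
    c=env.capture(n); cv2.imwrite(f"pics/{n}0.png",c["pixels"]); print(n,c["fx"],c["fy"],c["cx"],c["cy"],c["k1"]); print(c["world_from_camera"])
print(env.sense())
E
```

```text
pics
scene 386.4850410178466 386.4850410178466 280.0781364616953 211.6590154200745 0.03597778769242797
[[ 8.25567154e-01 -3.96437877e-01  4.01591687e-01  1.00603789e+03]
 [ 5.64293441e-01  5.75641563e-01 -5.91785184e-01 -4.79378641e+02]
 [ 3.43319587e-03  7.15173965e-01  6.98938060e-01  8.33523360e+02]
 [ 0.00000000e+00  0.00000000e+00  0.00000000e+00  1.00000000e+00]]
top 433.33157065508806 433.33157065508806 275.651247157251 212.90863625843033 -0.051353507362586495
[[ 2.54382767e-02  9.84600911e-01 -1.72956469e-01  3.65558040e+02]
 [-9.99238124e-01  3.01662272e-02  2.47622934e-02  1.08324758e+02]
 [ 2.95984208e-02  1.72194788e-01  9.84618144e-01  1.39686817e+03]
 [ 0.00000000e+00  0.00000000e+00  0.00000000e+00  1.00000000e+00]]
wrist 359.0373670971673 359.0373670971673 283.23492956159066 210.4893588395009 0.025526525250086415
[[ 3.25993443e-01 -9.10422277e-01 -2.54675389e-01  1.12504143e+02]
 [ 9.45366899e-01  3.13052378e-01  9.09925047e-02  5.68212777e+02]
 [-3.11486725e-03 -2.70424642e-01  9.62736106e-01  3.83272579e+02]
 [ 0.00000000e+00  0.00000000e+00  0.00000000e+00  1.00000000e+00]]
{'time_s': 0.15, 'joint_positions': array([ 1.08848995e+00,  2.07226910e-01,  1.54260899e+00,  3.53751513e-05,
        1.39346991e+00, -1.50495905e-01]), 'qd': array([ 0.00058478, -0.00240773, -0.0052804 ,  0.00061605, -0.00174403,
       -0.00158975]), 'joint_torque': array([ 3.93860992e-04, -3.71314788e+01, -2.81811959e+01,  7.00641191e-02,
        3.26742965e-02, -1.08120821e-04]), 'tool_pos': array([187.02123593, 543.09249075, 204.56399841]), 'orientation': array([[-9.45451959e-01,  3.25760512e-01, -8.25448777e-04],
       [ 3.25761427e-01,  9.45450812e-01, -1.50157782e-03],
       [ 2.91266458e-04, -1.68856906e-03, -9.99998532e-01]]), 'contact_force': array([0.09121485, 0.13876225, 0.05929968]), 'moment': array([ 0.06351361,  0.02044737, -0.03699828]), 'width': 94.32913931212823}
```

View pics/scene0.png

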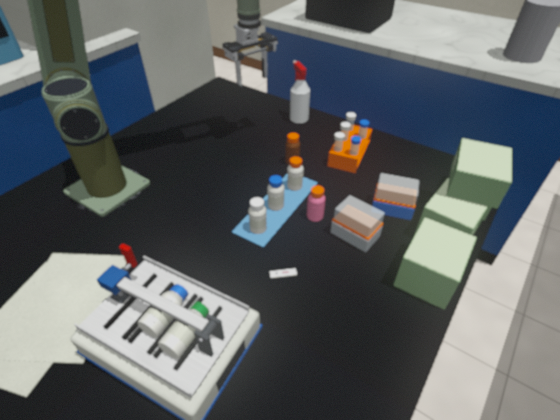

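View pics/top0.png

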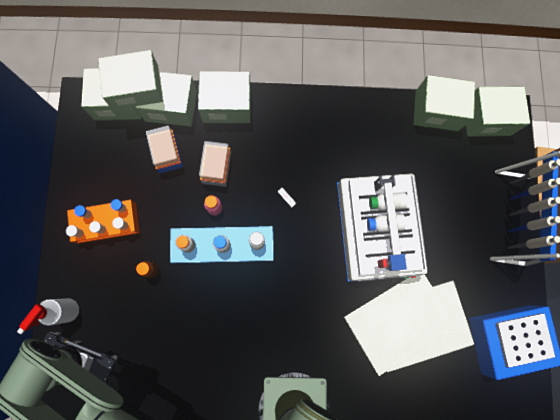

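View pics/wrist0.png

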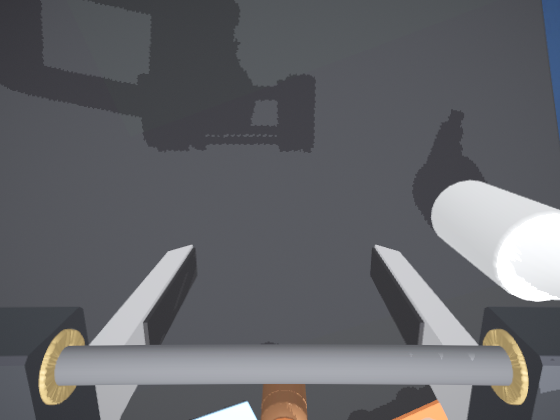

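The top view has three orange caps: (184,243) on the mat, (212,204) with a pink body, and (144,269) with a brown body. The one on the mat at (184,243) fits, because it is white-bodied and stands in the row. I'll confirm it in a crop and take measurements.

```bash
cat > h.py <<'E'
import numpy as np, cv2
from plant import env
def ray(c,u,v):
    K=np.array([[c["fx"],0,c["cx"]],[0,c["fy"],c["cy"]],[0,0,1.]])
    p=cv2.undistortPoints(np.array([[[u,v]]],float),K,np.array([c["k1"],0,0,0.]))[0,0]
    M=np.array(c["world_from_camera"]); d=M[:3,:3]@np.array([p[0],-p[1],-1.]); return M[:3,3],d/np.linalg.norm(d)
def plane(c,u,v,z):
    o,d=ray(c,u,v); return o+d*(z-o[2])/d[2]
def tri(c1,p1,c2,p2):
    o1,d1=ray(c1,*p1);o2,d2=ray(c2,*p2)
    s=np.linalg.lstsq(np.c_[d1,-d2],o2-o1,rcond=None)[0]
    a=o1+s[0]*d1;b=o2+s[1]*d2; return (a+b)/2,np.linalg.norm(a-b)
def blobs(c,lo,hi,amin=15):
    h=cv2.cvtColor(c["pixels"],cv2.COLOR_BGR2HSV)
    m=cv2.inRange(h,np.array(lo),np.array(hi))
    n,l,st,ce=cv2.connectedComponentsWithStats(m)
    return [(ce[i].round(1),st[i]) for i in range(1,n) if st[i][4]>=amin],l
E
python3 - <<'E'
from h import *
t=env.capture("top");s=env.capture("scene")
for nm,c in(("top",t),("scene",s)):
  for k,lo,hi in(("orange",(5,150,120),(18,255,255)),("red",(0,150,80),(4,255,255)),("red2",(174,150,80),(180,255,255)),("blue",(100,170,60),(125,255,255)),("mat",(98,60,100),(112,180,255))):
    print(nm,k,[(b[0].tolist(),b[1][4]) for b in blobs(c,lo,hi,20)[0]])
a=cv2.resize(t["pixels"][180:300,120:290],None,fx=3,fy=3,interpolation=cv2.INTER_CUBIC)
b=cv2.resize(t["pixels"][160:290,330:440],None,fx=3,fy=3,interpolation=cv2.INTER_CUBIC)
cv2.imwrite("pics/a.png",a);cv2.imwrite("pics/b.png",b)
cv2.imwrite("pics/s.png",np.vstack([cv2.resize(s["pixels"][120:240,220:340],None,fx=2.5,fy=2.5),cv2.resize(s["pixels"][225:345,70:190],None,fx=2.5,fy=2.5)]))
E
```

```text
top orange [([219.0, 172.1], np.int32(75)), ([167.1, 164.8], np.int32(44)), ([210.2, 201.3], np.int32(115)), ([101.9, 221.7], np.int32(1532)), ([182.2, 241.7], np.int32(114)), ([142.2, 268.2], np.int32(136))]
top red [([384.5, 262.5], np.int32(29)), ([30.6, 316.9], np.int32(217)), ([40.6, 315.6], np.int32(28))]
top red2 []
top blue [([550.9, 158.8], np.int32(30)), ([551.2, 174.7], np.int32(99)), ([550.6, 192.8], np.int32(113)), ([116.2, 204.0], np.int32(87)), ([79.7, 210.0], np.int32(94)), ([549.8, 211.8], np.int32(118)), ([371.9, 223.5], np.int32(54)), ([549.2, 230.7], np.int32(136)), ([220.3, 244.2], np.int32(28)), ([548.2, 249.2], np.int32(109)), ([546.9, 259.1], np.int32(23)), ([518.0, 344.2], np.int32(1940))]
top mat [([342.5, 233.5], np.int32(115)), ([116.7, 203.2], np.int32(41)), ([371.9, 224.5], np.int32(64)), ([221.2, 245.9], np.int32(510)), ([218.9, 241.1], np.int32(144)), ([189.9, 252.5], np.int32(168)), ([258.6, 250.5], np.int32(138)), ([397.6, 262.0], np.int32(241)), ([500.4, 314.1], np.int32(244))]
scene orange [([349.2, 151.9], np.int32(944)), ([293.0, 137.5], np.int32(127)), ([295.3, 160.8], np.int32(124)), ([317.7, 190.9], np.int32(130)), ([395.7, 202.8], np.int32(71)), ([358.2, 229.2], np.int32(90))]
scene red [([299.5, 70.5], np.int32(94)), ([127.8, 253.4], np.int32(214))]
scene red2 [([302.4, 69.3], np.int32(32))]
scene blue [([120.5, 89.3], np.int32(3444)), ([26.6, 137.9], np.int32(4970)), ([527.4, 138.6], np.int32(5301)), ([364.2, 122.0], np.int32(61)), ([355.6, 139.3], np.int32(28)), ([275.0, 179.9], np.int32(111)), ([111.3, 277.6], np.int32(328)), ([179.2, 289.9], np.int32(65))]
scene mat [([8.5, 44.1], np.int32(599)), ([145.5, 76.8], np.int32(24)), ([364.2, 122.1], np.int32(28)), ([275.1, 212.5], np.int32(1746)), ([394.2, 210.4], np.int32(373)), ([114.8, 275.7], np.int32(218)), ([179.6, 290.7], np.int32(143)), ([232.2, 371.4], np.int32(330)), ([131.4, 386.0], np.int32(218))]
```

View pics/a.png

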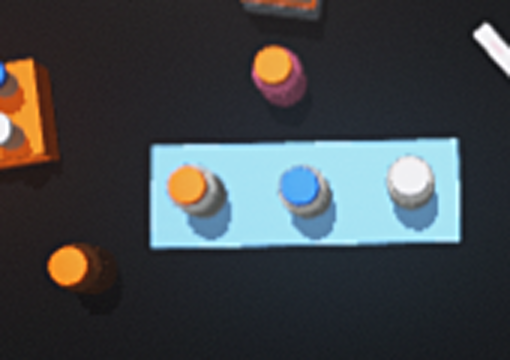

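View pics/b.png

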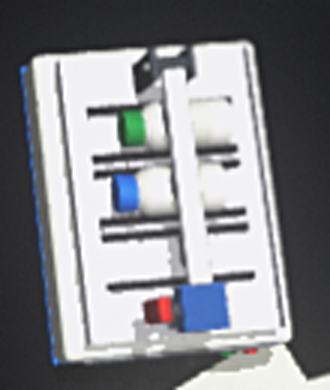

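View pics/s.png

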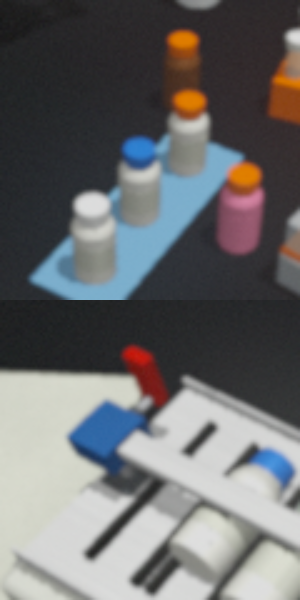

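```bash
python3 - <<'E'
from h import *
t=env.capture("top");s=env.capture("scene")
print("sample top",plane(t,182.3,242,110),"spare blue",plane(t,220.2,242,110),"tri mid-cap", tri(t,(182.2,242),s,(295.3,158.5)))
print("mat corners",[plane(t,120+u/3,180+v/3,3)[:2].round(1) for u,v in((151,146),(458,139),(460,241),(151,247))])
print("handle tri",tri(t,(382.7,262.7),s,(123.6,246)),plane(t,382.7,262.7,217))
cv2.imwrite("pics/b2.png",cv2.resize(t["pixels"][170:290,335:430],None,fx=6,fy=5,interpolation=cv2.INTER_CUBIC))
cv2.imwrite("pics/c2.png",cv2.resize(s["pixels"][225:325,80:220],None,fx=5.5,fy=5.5,interpolation=cv2.INTER_CUBIC))
E
```

```text
sample top [495.43490083 350.95940556 110.        ] spare blue [498.78504047 238.57786576 110.        ] tri mid-cap (array([496.35394395, 351.82434617, 112.26841051]), np.float64(2.9952430464937))
mat corners [array([548.3, 412.4]), array([565.8,  81.8]), array([455.8,  76.8]), array([440. , 405.3])]
handle tri (array([ 441.55594227, -222.13607159,  213.98618558]), np.float64(7.007583452477242)) [ 443.29108955 -218.30269276  217.        ]
```

View pics/b2.png

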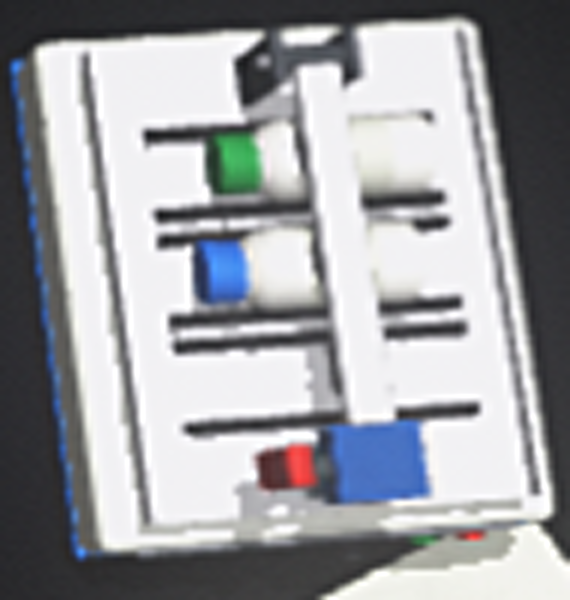

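View pics/c2.png

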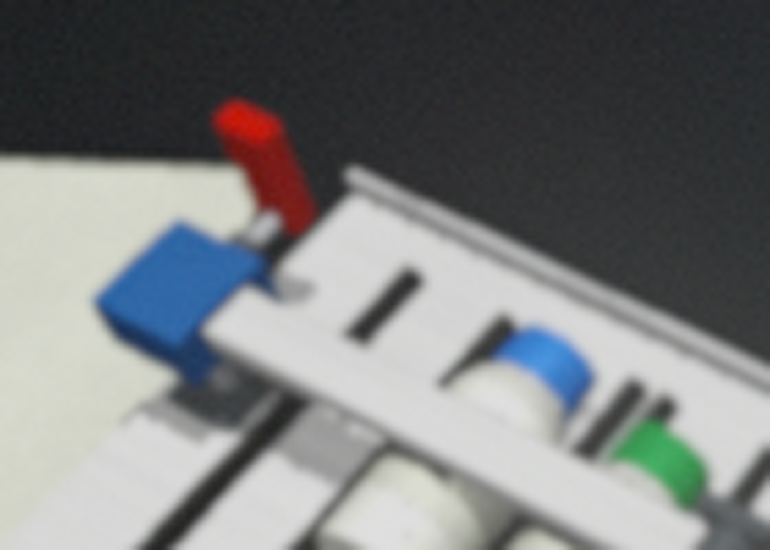

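```bash
python3 - <<'E'
from h import *
t=env.capture("top");s=env.capture("scene")
B=lambda u,v:(335+u/6-.4,170+v/5-.4)
C=lambda u,v:(80+u/5.5-.4,225+v/5.5-.4)
print("handle top",tri(t,B(302,466),s,C(248,122)),plane(t,*B(302,466),217),plane(s,*C(248,122),217))
print("coupler top", plane(t,*B(386,462),178), [plane(t,*B(*p),178)[:2].round(0) for p in((345,430),(425,424),(429,494),(345,501))])
print("coupler scene",[plane(s,*C(*p),178)[:2].round(0) for p in((180,222),(262,262),(190,345),(98,300))])
L=[plane(t,*B(*p),170)[:2] for p in((297,65),(347,415),(341,65),(394,415))]
for a,b in((1,0),(3,2)):
    d=L[b]-L[a];print("bar",L[a].round(1),np.degrees(np.arctan2(d[1],d[0])))
for q in(((147,136),(240,129)),((190,429),(476,408)),((178,347),(466,328))):
    d=plane(t,*B(*q[0]),105)-plane(t,*B(*q[1]),105); print("slot",np.degrees(np.arctan2(d[1],d[0])))
d=plane(t,*B(90,550),60)-plane(t,*B(20,60),60)
print(plane(t,*B(90,548),100),plane(t,*B(545,520),100),plane(t,*B(470,22),100),plane(t,*B(40,45),100))
E
```

```text
handle top (array([ 443.30087   , -225.14947979,  214.7911467 ]), np.float64(0.04515285159653459)) [ 443.16813673 -224.50710458  217.        ] [ 445.29317105 -226.07333777  217.        ]
coupler top [ 448.96570645 -275.86717823  178.        ] [array([ 467., -256.]), array([ 471., -295.]), array([ 431., -296.]), array([ 426., -256.])]
coupler scene [array([ 429., -258.]), array([ 470., -253.]), array([ 478., -292.]), array([ 434., -298.])]
bar [ 475.9 -260. ] 5.7078181106392485
bar [ 476.5 -282.8] 5.951278865962537
slot 97.06658957386419
slot 96.38760866586533
slot 96.0395365434931
[ 399.4308788  -149.99376147  100.        ] [ 421.27904299 -381.18443365  100.        ] [ 730.39694976 -351.69039395  100.        ] [ 707.57816417 -125.02835677  100.        ]
```

```bash
python3 -m pendant '[[[-2.5,-0.58,0],[0,0,0]],[[-2.5,-0.58,0],[0,0,0]],[[-2.5,-0.58,0],[0,0,0]],[[-2.5,-0.58,0],[0,0,0]],[[-2.5,-0.58,0],[0,0,0]],[[-2.5,-0.58,0],[0,0,0]],[[-2.5,-0.58,0],[0,0,0]],[[-2.5,-0.58,0],[0,0,0]],[[-2.5,-0.58,0],[0,0,0]],[[-2.5,-0.58,0],[0,0,0]],[[-2.5,-0.58,0],[0,0,0]],[[-2.5,-0.58,0],[0,0,0]],[[-2.5,-0.58,0],[0,0,0]],[[-2.5,-0.58,0],[0,0,0]],[[0,0,0],[0,0,0.105]],[[0,0,0],[0,0,0.105]],[[0,0,0],[0,0,0.105]],[[0,0,0],[0,0,0.105]],[[0,0,0],[0,0,0.105]],[[0,0,0],[0,0,0.105]]]' 1 20
python3 - <<'E'
from h import *
s=env.sense();print(s)
w=env.capture("wrist");cv2.imwrite("pics/w1.png",w["pixels"])
E
```

```text
time_s: 2.12
tool_pos: [491.8, 352.8, 205.4]
orientation: [[-0.568, 0.823, -0.0], [0.823, 0.568, -0.0], [0.0, -0.0, -1.0]]
contact_force: [-0.3, 0.1, -0.1]
width: 93.9
{'time_s': 2.1167, 'joint_positions': array([ 4.79328782e-01,  2.70161901e-01,  1.46369116e+00, -7.96350185e-06,
        1.40782290e+00, -1.24305609e-01]), 'qd': array([ 7.87263841e-04,  2.39981623e-04, -4.15372187e-04, -5.01296983e-04,
       -1.10637932e-03,  1.24677661e+00]), 'joint_torque': array([-5.83403511e-02, -3.98953307e+01, -2.83296812e+01,  6.57649362e-02,
        2.42763333e-02, -1.03741083e+00]), 'tool_pos': array([491.83385863, 352.77969622, 205.40663891]), 'orientation': array([[-5.67639394e-01,  8.23277301e-01, -7.02914037e-05],
       [ 8.23277304e-01,  5.67639392e-01, -4.53905293e-05],
       [ 2.53117718e-06, -8.36347699e-05, -9.99999996e-01]]), 'contact_force': array([-0.26422846,  0.13106087, -0.07254944]), 'moment': array([-0.07617647,  0.00074777,  0.00032621]), 'width': 93.88589291711415}
```

View pics/w1.png

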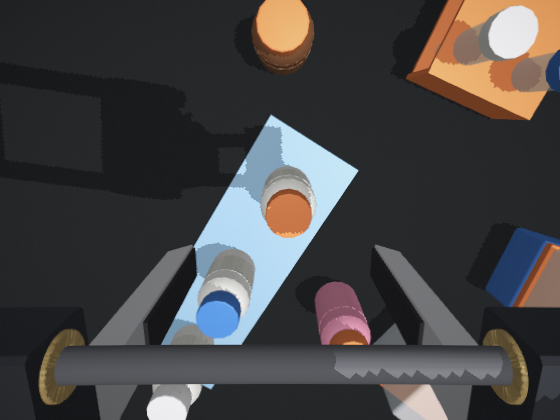

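```bash
python3 - <<'E'
from h import *
w=env.capture("wrist");t=env.capture("top");s=env.sense()
print([ (b[0],b[1]) for b in blobs(w,(5,120,120),(18,255,255),200)[0]])
p=plane(w,288.5,215,110);print(p)
for u,v in((182.3,242),): print(plane(t,u,v,110))
R=s["orientation"];d=p-s["tool_pos"];print(s["tool_pos"],R.T@d)
print([ (b[0],b[1]) for b in blobs(t,(5,150,120),(18,255,255),60)[0]])
print("pink,brown,blue",plane(w,346,345,110),plane(w,283,22,110),plane(w,217,320,110))
E
```

```text
[(array([282.9,  25.6]), array([ 255,    0,   56,   57, 2534], dtype=int32)), (array([488.4,  52.1]), array([ 408,    0,  152,  120, 7532], dtype=int32)), (array([288. , 212.9]), array([ 266,  189,   45,   48, 1742], dtype=int32)), (array([537.7, 273.8]), array([518, 243,  42,  64, 416], dtype=int32)), (array([349.3, 337.9]), array([332, 330,  37,  15, 431], dtype=int32))]
[496.23607351 352.45753771 110.        ]
[495.43490083 350.95940556 110.        ]
[491.78072099 352.83791427 205.46673464] [-2.86574334  3.42792135 95.46690078]
[(array([218.9, 172.4]), array([200, 147,  30,  36,  75], dtype=int32)), (array([210.2, 201.3]), array([205, 195,  13,  13, 114], dtype=int32)), (array([ 89.2, 222.6]), array([ 67, 203,  46,  40, 910], dtype=int32)), (array([144.7, 267.2]), array([141, 262,   8,  13,  72], dtype=int32))]
pink,brown,blue [606.09180634 282.65303793 110.        ] [414.51972455 464.13288969 110.        ] [498.98045439 239.56310331 110.        ]
```

```bash
python3 -m pendant '[[[-0.28,0.34,1.0],[0,0,0]],[[0,0,1.6],[0,0,0]],[[0,0,1.6],[0,0,0]],[[0,0,1.6],[0,0,0]],[[0,0,1.6],[0,0,0]],[[0,0,1.6],[0,0,0]],[[0,0,1.6],[0,0,0]],[[0,0,1.6],[0,0,0]],[[0,0,1.6],[0,0,0]],[[0,0,1.6],[0,0,0]],[[0,0,1.2],[0,0,0]],[[0,0,0],[0,0,0]]]' 1 25
python3 - <<'E'
from h import *
w=env.capture("wrist");cv2.imwrite("pics/w2.png",w["pixels"])
E
```

```text
time_s: 3.27
tool_pos: [493.7, 351.0, 35.6]
orientation: [[-0.573, 0.82, -0.006], [0.82, 0.573, -0.003], [0.001, -0.007, -1.0]]
contact_force: [-0.4, -0.8, 0.3]
width: 93.7
```

View pics/w2.png

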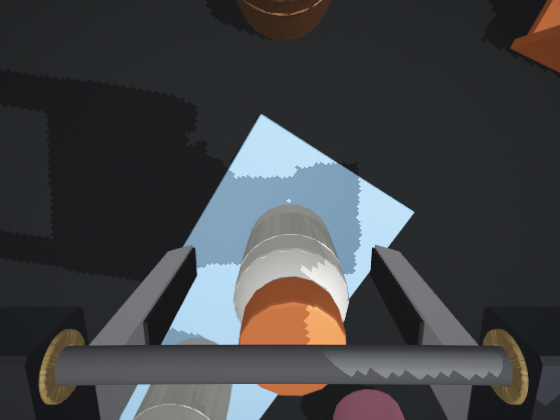

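```bash
python3 -m pendant '[[[0,0,0],[0,0,0]],[[0,0,0],[0,0,0]],[[0,0,0],[0,0,0]],[[0,0,0],[0,0,0]],[[0,0,0],[0,0,0]],[[0,0,0],[0,0,0]],[[0,0,0],[0,0,0]],[[0,0,0],[0,0,0]],[[0,0,0],[0,0,0]],[[0,0,0],[0,0,0]],[[0,0,0],[0,0,0]],[[0,0,0],[0,0,0]]]' -1 30
python3 - <<'E'
from h import *
s=env.sense();print(s["tool_pos"],s["width"],s["joint_positions"],s["contact_force"])
E
```

```text
time_s: 4.32
tool_pos: [496.5, 352.7, 39.7]
orientation: [[-0.572, 0.82, 0.001], [0.82, 0.572, 0.0], [-0.0, 0.001, -1.0]]
contact_force: [0.8, 0.7, 2.3]
width: 49.7
[496.45790521 352.67365497  39.73328485] 49.702699772532185 [ 4.75614530e-01  4.54291827e-01  1.58606639e+00  3.40619733e-05
  1.10056719e+00 -1.33403635e-01] [0.82721901 0.67582524 2.32930126]
```

```bash
python3 -m pendant '[[[0,0,-0.8],[0,0,0]],[[0,0,-1.6],[0,0,0]],[[0,0,-1.6],[0,0,0]],[[0,0,-1.6],[0,0,0]],[[0,0,-1.6],[0,0,0]],[[0,0,-1.6],[0,0,0]],[[0,0,-1.6],[0,0,0]],[[0,0,-1.6],[0,0,0]],[[0,0,-1.6],[0,0,0]],[[0,0,-1.6],[0,0,0]],[[0,0,-1.6],[0,0,0]],[[0,0,-0.8],[0,0,0]],[[0,0,0],[0,0,0]],[[0,0,0],[0,0,0]]]' -1 30
python3 - <<'E'
from h import *
s=env.sense();print(s["tool_pos"],s["width"],s["joint_positions"],s["contact_force"])
w=env.capture("scene");cv2.imwrite("pics/s3.png",w["pixels"])
E
```

```text
time_s: 5.48
tool_pos: [495.9, 352.4, 215.2]
orientation: [[-0.572, 0.82, -0.0], [0.82, 0.572, -0.0], [0.0, -0.0, -1.0]]
contact_force: [-0.7, 0.7, -2.4]
width: 49.9
[495.88404543 352.35109599 215.18219198] 49.910180301905164 [ 4.75622754e-01  2.69656005e-01  1.44393507e+00 -5.48786398e-05
  1.42844672e+00 -1.33379325e-01] [-0.66871974  0.74144881 -2.37249877]
```

View pics/s3.png

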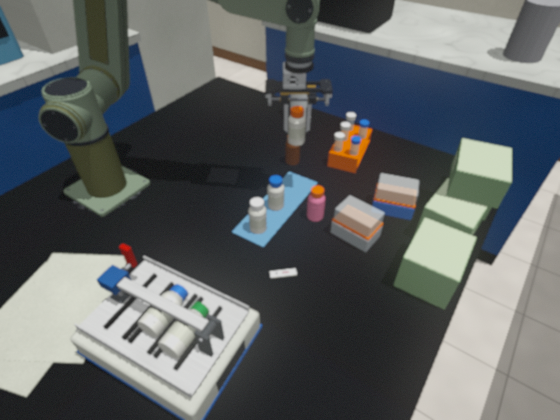

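The bottle is lifted, with its cap at (297,112). Next I tip it 45° so the tool points outward.

```bash
python3 -m pendant '[[[0,0,0],[-0.03,0,0]],[[0,0,0],[-0.06,0,0]],[[0,0,0],[-0.065,0,0]],[[0,0,0],[-0.065,0,0]],[[0,0,0],[-0.065,0,0]],[[0,0,0],[-0.065,0,0]],[[0,0,0],[-0.065,0,0]],[[0,0,0],[-0.065,0,0]],[[0,0,0],[-0.065,0,0]],[[0,0,0],[-0.065,0,0]],[[0,0,0],[-0.065,0,0]],[[0,0,0],[-0.06,0,0]],[[0,0,0],[-0.05,0,0]],[[0,0,0],[0,0,0]],[[0,0,0],[0,0,0]],[[0,0,0],[0,0,0]],[[0,0,0],[0,0,0]],[[0,0,0],[0,0,0]],[[0,0,0],[0,0,0]],[[0,0,0],[0,0,0]]]' -1 30
python3 - <<'E'
from h import *
s=env.sense();print(s["tool_pos"],s["width"],s["joint_positions"],np.degrees(np.arccos(-s["orientation"][2,2])))
w=env.capture("scene");cv2.imwrite("pics/s4.png",cv2.resize(w["pixels"][60:220,200:400],None,fx=3,fy=3))
E
```

```text
time_s: 7.2
tool_pos: [496.5, 352.8, 215.9]
orientation: [[-0.572, 0.58, 0.58], [0.82, 0.405, 0.405], [-0.0, 0.707, -0.707]]
contact_force: [-0.5, -0.5, -1.3]
width: 49.6
[496.53558459 352.75825915 215.87092468] 49.56744979110786 [ 0.38654033 -0.15604212  2.11119238  0.37452391  0.4406993  -0.50050014] 44.99470840071013
```

View pics/s4.png

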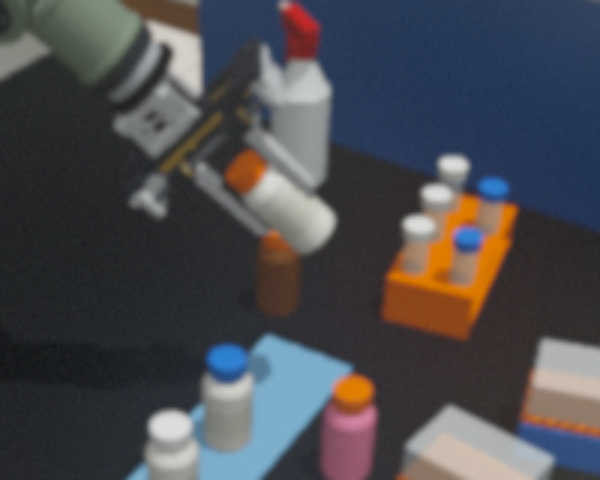

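```bash
python3 -m pendant '[[[0,0,0],[0,0,0]],[[0,0,0],[0,0,0]],[[0,0,0],[0,0,0]],[[0,0,0],[0,0,0]],[[0,0,0],[0.05,0,0]],[[0,0,0],[0.06,0,0]],[[0,0,0],[0.065,0,0]],[[0,0,0],[0.065,0,0]],[[0,0,0],[0.065,0,0]],[[0,0,0],[0.065,0,0]],[[0,0,0],[0.065,0,0]],[[0,0,0],[0.065,0,0]],[[0,0,0],[0.065,0,0]],[[0,0,0],[0.065,0,0]],[[0,0,0],[0.065,0,0]],[[0,0,0],[0.06,0,0]],[[0,0,0],[0.03,0,0]],[[0,0,0],[0,0,0]],[[0,0,0],[0,0,0]]]' -1 30
python3 -m pendant '[[[0,0,0.8],[0,0,0]],[[0,0,1.6],[0,0,0]],[[0,0,1.6],[0,0,0]],[[0,0,1.6],[0,0,0]],[[0,0,1.6],[0,0,0]],[[0,0,1.6],[0,0,0]],[[0,0,1.6],[0,0,0]],[[0,0,1.6],[0,0,0]],[[0,0,1.6],[0,0,0]],[[0,0,1.6],[0,0,0]],[[0,0,1.0],[0,0,0]],[[0,0,0.8],[0,0,0]],[[0,0,0],[0,0,0]],[[0,0,0],[0,0,0]],[[0,0,0],[0,0,0]]]' -1 30
python3 - <<'E'
from h import *
s=env.sense();print(s["tool_pos"],s["width"],s["contact_force"],s["orientation"])
w=env.capture("wrist");cv2.imwrite("pics/w5.png",w["pixels"])
E
```

```text
time_s: 8.83
tool_pos: [496.6, 352.8, 215.0]
orientation: [[-0.572, 0.82, 0.001], [0.82, 0.572, 0.001], [0.0, 0.001, -1.0]]
contact_force: [-0.5, 0.3, -2.0]
width: 49.8
time_s: 10.08
tool_pos: [497.0, 352.9, 46.5]
orientation: [[-0.572, 0.82, 0.002], [0.82, 0.572, 0.001], [-0.0, 0.002, -1.0]]
contact_force: [-0.7, -0.4, -1.6]
width: 49.5
[496.97703058 352.9247905   46.51892418] 49.50371012974718 [-0.69445111 -0.41766823 -1.63228217] [[-5.72009601e-01  8.20244682e-01  1.91777472e-03]
 [ 8.20246882e-01  5.72008759e-01  1.01611430e-03]
 [-2.63521586e-04  2.15427587e-03 -9.99997645e-01]]
```

View pics/w5.png

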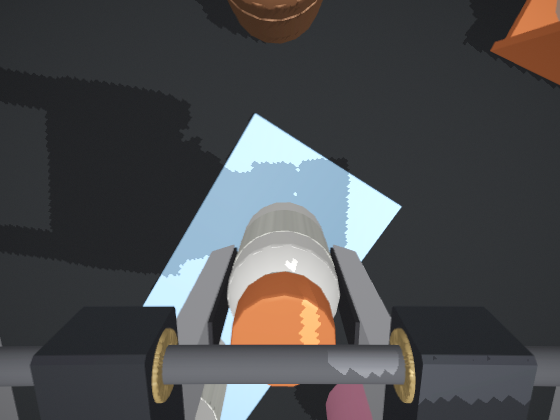

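```bash
python3 -m pendant '[[[0,0,0.2],[0,0,0]],[[0,0,0.2],[0,0,0]],[[0,0,0.2],[0,0,0]],[[0,0,0],[0,0,0]],[[0,0,0],[0,0,0]],[[0,0,0],[0,0,0]],[[0,0,0],[0,0,0]]]'
python3 -c "
from h import *
s=env.sense();print(s['tool_pos'],s['width'],s['contact_force'])"
```

```text
time_s: 10.72
tool_pos: [496.5, 352.7, 39.7]
orientation: [[-0.572, 0.82, 0.001], [0.82, 0.572, 0.0], [-0.0, 0.001, -1.0]]
contact_force: [0.7, 1.3, -0.4]
width: 49.4
[496.54022891 352.66882972  39.68315228] 49.422477592051365 [ 0.67421261  1.30726214 -0.42471327]
```

```bash
python3 -m pendant '[[[0,0,0],[0,0,0]],[[0,0,0],[0,0,0]],[[0,0,0],[0,0,0]],[[0,0,0],[0,0,0]],[[0,0,0],[0,0,0]],[[0,0,0],[0,0,0]],[[0,0,0],[0,0,0]],[[0,0,0],[0,0,0]],[[0,0,0],[0,0,0]],[[0,0,0],[0,0,0]]]' 1 30
python3 -m pendant '[[[0,0,-0.5],[0,0,0]],[[0,0,-1],[0,0,0]],[[0,0,-1.6],[0,0,0]],[[0,0,-1.6],[0,0,0]],[[0,0,-1.6],[0,0,0]],[[0,0,-1.6],[0,0,0]],[[0,0,-1.6],[0,0,0]],[[0,0,-1.6],[0,0,0]],[[0,0,-2.6],[0,0,0]],[[0,0,-2.6],[0,0,0]],[[0,0,-2.6],[0,0,0]],[[0,0,-2.6],[0,0,0]],[[0,0,-2.6],[0,0,0]],[[0,0,0],[0,0,0]]]'
python3 - <<'E'
from h import *
s=env.sense();print(s["tool_pos"],s["joint_positions"],s["orientation"],s["contact_force"])
w=env.capture("wrist");cv2.imwrite("pics/w6.png",w["pixels"])
print(blobs(w,(5,120,120),(18,255,255),200)[0])
E
```

```text
time_s: 11.55
tool_pos: [496.2, 352.5, 39.4]
orientation: [[-0.572, 0.82, 0.0], [0.82, 0.572, -0.0], [-0.0, -0.0, -1.0]]
contact_force: [0.8, 0.3, 1.1]
width: 94.1
time_s: 12.72
tool_pos: [499.2, 354.2, 289.0]
orientation: [[-0.572, 0.82, 0.012], [0.82, 0.572, 0.006], [-0.002, 0.014, -1.0]]
contact_force: [1.3, 0.3, 1.4]
width: 93.6
[499.15188062 354.1562947  288.97680981] [ 4.75723925e-01  2.25860791e-01  1.34746586e+00  8.38179420e-05
  1.55460822e+00 -1.33347109e-01] [[-0.57209466  0.82009831  0.01210248]
 [ 0.82018577  0.57206227  0.00632933]
 [-0.0017327   0.01354726 -0.99990673]] [1.25663758 0.31289937 1.44455847]
[(array([454.5,  43.7]), array([ 377,    0,  158,  116, 8183], dtype=int32)), (array([274.1,  40.3]), array([ 253,   17,   43,   48, 1577], dtype=int32)), (array([277.7, 187.8]), array([ 260,  169,   36,   38, 1045], dtype=int32)), (array([492.5, 239.8]), array([461, 216,  99,  61, 495], dtype=int32)), (array([328. , 303.1]), array([312, 285,  34,  37, 997], dtype=int32)), (array([368.3, 317.9]), array([352, 301,  34,  36, 228], dtype=int32))]
```

View pics/w6.png

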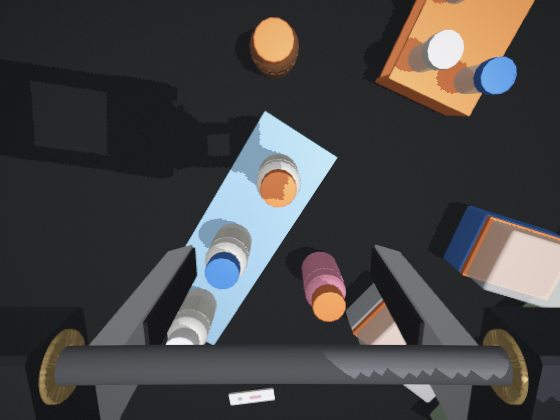

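```bash
python3 -m pendant '[[[0,0,0],[0,0,0.104]],[[0,0,0],[0,0,0.104]],[[0,0,0],[0,0,0.104]],[[0,0,0],[0,0,0.104]],[[0,0,0],[0,0,0.104]],[[0,0,0],[0,0,0.104]],[[0,0,0],[0,0,0.104]],[[0,0,0],[0,0,0.104]],[[0,0,0],[0,0,0.104]],[[0,0,0],[0,0,0.104]],[[0,0,0],[0,0,0.104]],[[0,0,0],[0,0,0.104]],[[0,0,0],[0,0,0.104]],[[0,0,0],[0,0,0.104]],[[0,0,0],[0,0,0.104]],[[0,0,0],[0,0,0.104]],[[0,0,0],[0,0,0.104]],[[0,0,0],[0,0,0.104]],[[0,0,0],[0,0,0.104]],[[0,0,0],[0,0,0.104]]]' -0.1 30
python3 - <<'E'
from h import *
s=env.sense();R=s["orientation"];print(s["tool_pos"],s["joint_positions"],np.degrees(np.arctan2(R[1,1],R[0,1])))
print(R.T@(np.array([443.8,-225.7,250])-s["tool_pos"]))
E
```

```text
time_s: 14.43
tool_pos: [495.3, 352.1, 278.8]
orientation: [[0.996, 0.095, -0.003], [0.095, -0.996, -0.001], [-0.003, 0.001, -1.0]]
contact_force: [0.4, -0.5, -0.6]
width: 42.3
[495.27469331 352.06337686 278.82524309] [ 4.75645104e-01  2.32902418e-01  1.35926849e+00 -2.56905487e-05
  1.55228224e+00  1.95177121e+00] -84.57568438336352
[-105.78234705  570.27848829   29.72539633]
```

```bash
python3 -m pendant '[[[-0.53,2.85,0],[0,0,0]],[[-0.53,2.85,0],[0,0,0]],[[-0.53,2.85,0],[0,0,0]],[[-0.53,2.85,0],[0,0,0]],[[-0.53,2.85,0],[0,0,0]],[[-0.53,2.85,0],[0,0,0]],[[-0.53,2.85,0],[0,0,0]],[[-0.53,2.85,0],[0,0,0]],[[-0.53,2.85,0],[0,0,0]],[[-0.53,2.85,0],[0,0,0]],[[-0.53,2.85,0],[0,0,0]],[[-0.53,2.85,0],[0,0,0]],[[-0.53,2.85,0],[0,0,0]],[[-0.53,2.85,0],[0,0,0]],[[-0.53,2.85,0],[0,0,0]],[[-0.53,2.85,0],[0,0,0]],[[-0.53,2.85,0],[0,0,0]],[[-0.53,2.85,0],[0,0,0]],[[-0.53,2.85,0],[0,0,0]],[[-0.53,2.85,0],[0,0,0]]]'
python3 -m pendant '[[[0,0,0],[0,0,-0.01]],[[0,0,0],[0,0,0]],[[0,0,0],[0,0,0]],[[0,0,0],[0,0,0]]]'
python3 - <<'E'
from h import *
s=env.sense();R=s["orientation"];print(s["tool_pos"],s["joint_positions"],np.degrees(np.arctan2(R[1,1],R[0,1])))
w=env.capture("wrist");cv2.imwrite("pics/w7.png",w["pixels"])
print(blobs(w,(0,120,60),(5,255,255),50)[0])
print(R.T@(np.array([443.8,-225.7,184])-s["tool_pos"]))
E
```

```text
time_s: 16.1
tool_pos: [446.3, -226.1, 279.2]
orientation: [[0.995, 0.099, -0.002], [0.099, -0.995, 0.001], [-0.002, -0.002, -1.0]]
contact_force: [0.4, -0.2, 0.9]
width: 42.3
time_s: 16.43
tool_pos: [447.3, -223.9, 279.9]
orientation: [[0.994, 0.111, -0.001], [0.111, -0.994, 0.001], [-0.001, -0.001, -1.0]]
contact_force: [0.5, 1.0, -0.6]
width: 42.2
[ 447.28083879 -223.93954336  279.90983792] [-6.37647071e-01 -4.03530018e-03  1.61876605e+00  3.92554185e-04
  1.52816870e+00  8.22251548e-01] -83.64702580175563
[(array([284.2, 222.4]), array([276, 197,  17,  49, 737], dtype=int32))]
[-3.58803163  1.47733734 95.91066656]
```

View pics/w7.png

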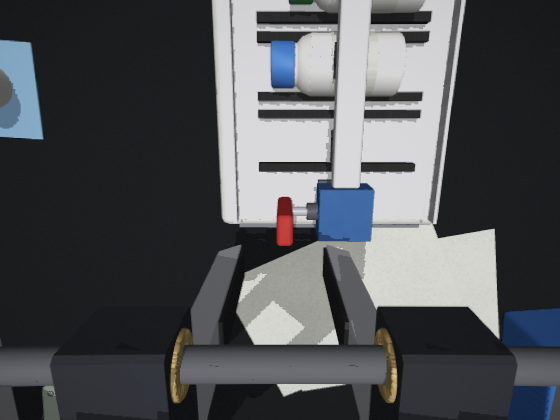

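```bash
python3 - <<'E'
from h import *
w=env.capture("wrist");cv2.imwrite("pics/w8.png",cv2.resize(w["pixels"][170:260,240:400],None,fx=5,fy=5,interpolation=cv2.INTER_CUBIC))
print(w["world_from_camera"][:3,3])
for u in ((248,0),):pass
E
```

```text
[ 525.26182963 -216.00604352  458.94508855]
```

View pics/w8.png

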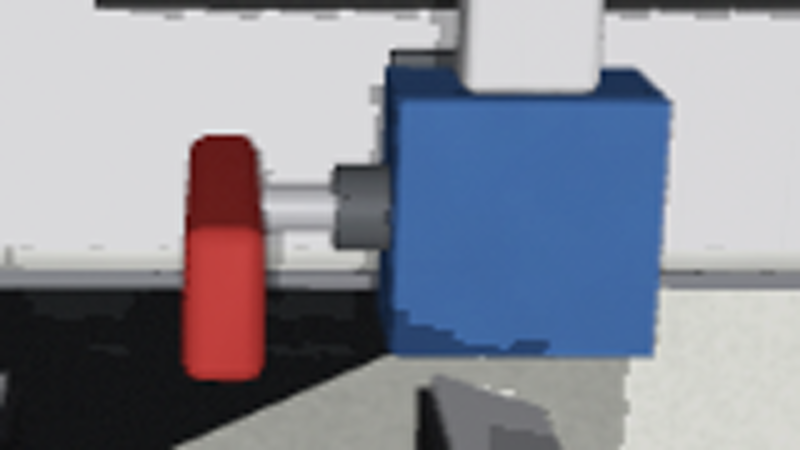

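```bash
python3 - <<'E'
from h import *
w=env.capture("wrist");s=env.sense();R=s["orientation"]
W=lambda u,v:(240+u/5-.4,170+v/5-.4)
p=plane(w,*W(225,304),217);q=plane(w,*W(528,227),178)
print(p,q,s["tool_pos"]); 
a,b=plane(w,*W(400,100),178),plane(w,*W(390,352),178);c,e=plane(w,*W(668,100),178),plane(w,*W(654,355),178)
for u in(a-b,c-e):print(np.degrees(np.arctan2(u[1],u[0])),np.linalg.norm(u))
u=b-e;print(np.degrees(np.arctan2(u[1],u[0])))
u=p-q;print("coupler->tab deg",np.degrees(np.arctan2(u[1],u[0])),np.hypot(u[0],u[1]))
p[2]=184;print(R.T@(p-s["tool_pos"]))
E
```

```text
[ 443.48950155 -226.36475208  217.        ] [ 448.95244792 -275.66594392  178.        ] [ 447.62366362 -224.11089001  280.42963805]
5.7083395149183795 42.85158543527131
7.157470856598091 43.33414755019474
95.7015857598136
coupler->tab deg 96.3230129047087 49.60293640443169
[-4.36357744  1.79481594 96.42916629]
```

```bash
python3 -m pendant '[[[-0.42,0.18,0.5],[0,0,0]],[[0,0,1.0],[0,0,0]],[[0,0,1.2],[0,0,0]],[[0,0,1.2],[0,0,0]],[[0,0,1.2],[0,0,0]],[[0,0,1.0],[0,0,0]],[[0,0,0.8],[0,0,0]],[[0,0,0.7],[0,0,0]],[[0,0,0.6],[0,0,0]],[[0,0,0.4],[0,0,0]],[[0,0,0.4],[0,0,0]],[[0,0,0.3],[0,0,0]],[[0,0,0.2],[0,0,0]],[[0,0,0],[0,0,0]],[[0,0,0],[0,0,0]],[[0,0,0],[0,0,0]]]'
python3 - <<'E'
from h import *
s=env.sense();print(s["tool_pos"],s["contact_force"],s["width"])
w=env.capture("wrist");cv2.imwrite("pics/w9.png",w["pixels"])
E
```

```text
time_s: 17.92
tool_pos: [443.7, -227.6, 185.8]
orientation: [[0.994, 0.11, 0.001], [0.11, -0.994, -0.0], [0.001, 0.001, -1.0]]
contact_force: [-0.7, -0.3, -0.3]
width: 42.1
[ 443.73800657 -227.64031041  185.83898136] [-0.67767973 -0.26971759 -0.29235676] 42.14404501010597
```

View pics/w9.png

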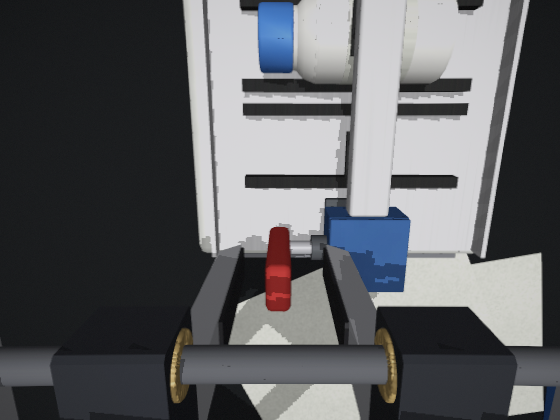

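```bash
python3 -m pendant '[[[0,-0.15,0],[0,0,0]],[[0,0,0],[0,0,0]],[[0,0,0],[0,0,0]],[[0,0,0],[0,0,0]]]'
python3 -m pendant '[[[0,0,0],[0,0,0]],[[0,0,0],[0,0,0]],[[0,0,0],[0,0,0]],[[0,0,0],[0,0,0]],[[0,0,0],[0,0,0]],[[0,0,0],[0,0,0]],[[0,0,0],[0,0,0]],[[0,0,0],[0,0,0]],[[0,0,0],[0,0,0]],[[0,0,0],[0,0,0]],[[0,0,0],[0,0,0]],[[0,0,0],[0,0,0]]]' -1 40
python3 - <<'E'
from h import *
s=env.sense();print(s["tool_pos"],s["contact_force"],s["moment"],s["width"])
w=env.capture("wrist");cv2.imwrite("pics/w10.png",w["pixels"])
E
```

```text
time_s: 18.3
tool_pos: [443.4, -226.0, 185.5]
orientation: [[0.994, 0.11, 0.0], [0.11, -0.994, -0.0], [0.0, 0.0, -1.0]]
contact_force: [-0.2, 0.3, -0.2]
width: 42.4
time_s: 19.3
tool_pos: [443.2, -225.2, 185.4]
orientation: [[0.994, 0.11, -0.0], [0.11, -0.994, 0.001], [-0.0, -0.002, -1.0]]
contact_force: [-0.6, 5.6, 3.7]
width: 11.7
[ 443.23267699 -225.24646895  185.44044085] [-0.58810415  5.6047034   3.65458124] [ 0.89381549  0.31430681 -0.02454788] 11.679517109282411
```

View pics/w10.png

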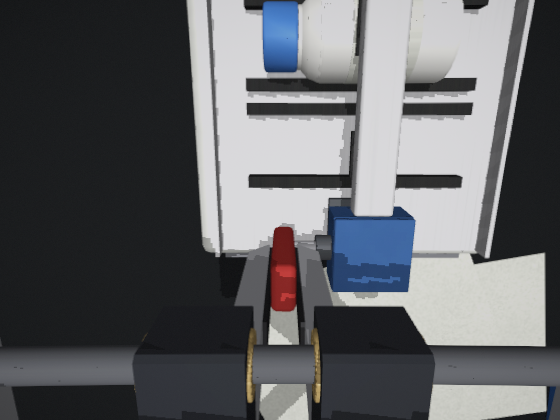

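```bash
python3 -m pendant '[[[0,-0.15,0],[0,0,0]],[[0,-0.2,0],[0,0,0]],[[0,-0.2,0],[0,0,0]],[[0,-0.2,0],[0,0,0]],[[0,-0.2,0],[0,0,0]],[[0,-0.2,0],[0,0,0]],[[0,-0.1,0],[0,0,0]],[[0,0,0],[0,0,0]],[[0,0,0],[0,0,0]],[[0,0,0],[0,0,0]],[[0,0,0],[0,0,0]]]'
python3 - <<'E'
from h import *
s=env.sense();print(s["tool_pos"],s["contact_force"],s["moment"],s["width"])
w=env.capture("wrist");cv2.imwrite("pics/w11.png",w["pixels"])
E
```

```text
time_s: 20.27
tool_pos: [442.4, -217.1, 185.6]
orientation: [[0.994, 0.109, 0.001], [0.109, -0.994, -0.007], [0.001, 0.007, -1.0]]
contact_force: [1.5, -8.2, -2.7]
width: 11.7
[ 442.39147549 -217.10049316  185.64907859] [ 1.48805276 -8.21185849 -2.67984921] [-1.06286155  0.11549788 -0.04181261] 11.734997051685742
```

View pics/w11.png

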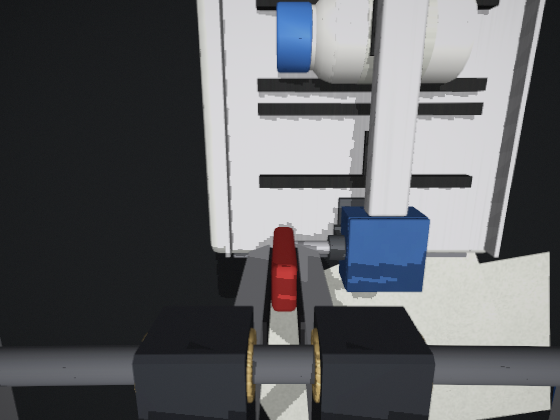

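```bash
python3 -m pendant '[[[0,-0.15,0],[0,0,0]],[[0,-0.15,0],[0,0,0]],[[0,-0.05,0],[0,0,0]],[[0,0,0],[0,0,0]],[[0,0,0],[0,0,0]],[[0,0,0],[0,0,0]],[[0,0,0],[0,0,0]]]'
python3 - <<'E'
from h import *
s=env.sense();print(s["tool_pos"],s["contact_force"],s["moment"],s["width"],s["joint_positions"])
w=env.capture("wrist");cv2.imwrite("pics/w12.png",cv2.resize(w["pixels"][180:320,220:440],None,fx=3.5,fy=3.5,interpolation=cv2.INTER_CUBIC))
E
```

```text
time_s: 20.9
tool_pos: [442.1, -214.1, 185.8]
orientation: [[0.994, 0.109, 0.002], [0.109, -0.994, -0.008], [0.001, 0.008, -1.0]]
contact_force: [1.5, -9.4, -3.3]
width: 11.9
[ 442.099398   -214.13721854  185.76702472] [ 1.54784803 -9.43877984 -3.32927397] [-1.1708077   0.15265262 -0.07537733] 11.882107335169499 [-0.62347577  0.04128724  1.76856458 -0.00580117  1.32573257  0.83984441]
```

View pics/w12.png

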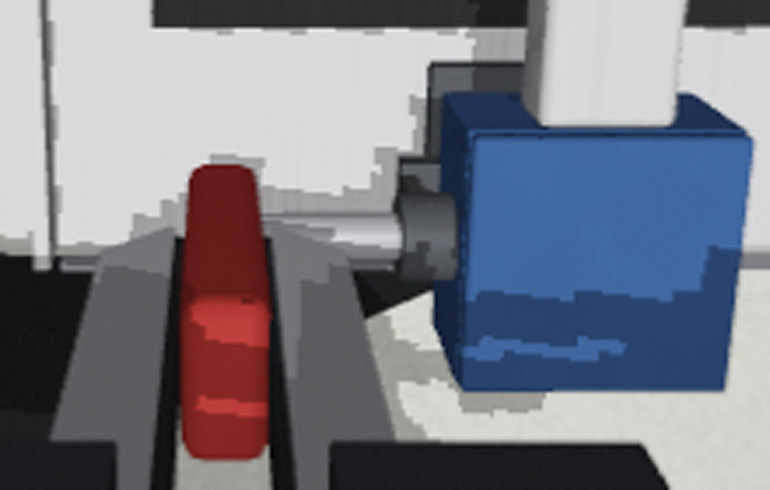

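```bash
python3 -m pendant '[[[0.02,0,-0.2],[0,-0.008,0]],[[0.03,0,-0.3],[0,-0.0125,0]],[[0.03,0,-0.3],[0,-0.0125,0]],[[0.03,0,-0.3],[0,-0.0125,0]],[[0.03,0,-0.3],[0,-0.0125,0]],[[0,0,0],[0,0,0]],[[0,0,0],[0,0,0]]]'
python3 - <<'E'
from h import *
s=env.sense();print(s["tool_pos"],s["contact_force"],s["moment"],s["width"],s["joint_positions"])
w=env.capture("wrist");cv2.imwrite("pics/w13.png",w["pixels"])
E
```

```text
time_s: 21.53
tool_pos: [443.8, -214.1, 199.7]
orientation: [[0.992, 0.109, -0.056], [0.108, -0.994, -0.015], [-0.058, 0.009, -0.998]]
contact_force: [1.1, -9.4, -3.5]
width: 11.9
[ 443.82725528 -214.10918867  199.68827933] [ 1.07770699 -9.44082683 -3.45758943] [-1.25492138  0.11420703  0.09437614] 11.944745299866852 [-0.5945168   0.069374    1.71032494 -0.04448151  1.40061422  0.875739  ]
```

View pics/w13.png

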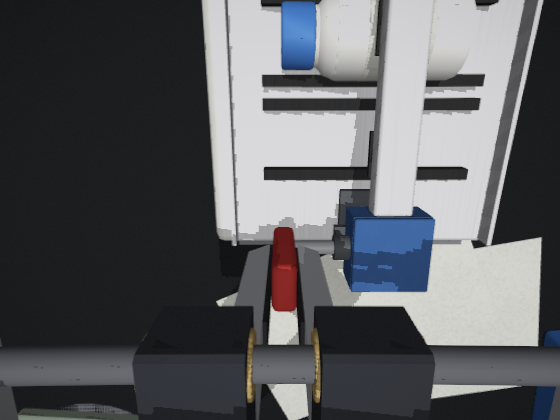

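```bash
python3 -m pendant '[[[0.03,0,-0.3],[0,-0.0125,0]],[[0.05,0,-0.5],[0,-0.021,0]],[[0.05,0,-0.5],[0,-0.021,0]],[[0.05,0,-0.5],[0,-0.021,0]],[[0.05,0,-0.5],[0,-0.021,0]],[[0.05,0,-0.5],[0,-0.021,0]],[[0.05,0,-0.5],[0,-0.021,0]],[[0.05,0,-0.5],[0,-0.021,0]],[[0.05,0,-0.5],[0,-0.021,0]],[[0.05,0,-0.5],[0,-0.021,0]],[[0,0,0],[0,0,0]],[[0,0,0],[0,0,0]]]'
python3 - <<'E'
from h import *
s=env.sense();print(s["tool_pos"],s["contact_force"],s["moment"],s["width"],s["joint_positions"])
w=env.capture("wrist");cv2.imwrite("pics/w14.png",w["pixels"])
E
```

```text
time_s: 22.58
tool_pos: [455.7, -212.8, 246.1]
orientation: [[0.961, 0.109, -0.254], [0.103, -0.994, -0.036], [-0.256, 0.008, -0.967]]
contact_force: [0.3, -10.8, -3.2]
width: 12.2
[ 455.73660943 -212.77283135  246.0545143 ] [  0.27045599 -10.83711054  -3.21433835] [-1.25166261 -0.10041437  0.32745214] 12.166973423373388 [-0.50358726  0.19252122  1.49745213 -0.15520454  1.6595706   0.96140134]
```

View pics/w14.png

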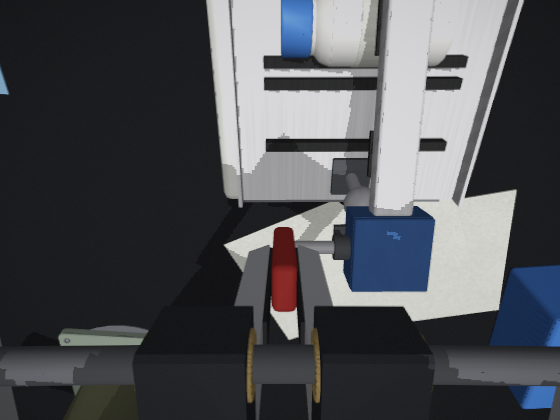

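```bash
python3 -m pendant '[[[0.03,0,-0.3],[0,-0.0125,0]],[[0.05,0,-0.5],[0,-0.021,0]],[[0.05,0,-0.5],[0,-0.021,0]],[[0.05,0,-0.5],[0,-0.021,0]],[[0.05,0,-0.5],[0,-0.021,0]],[[0.05,0,-0.5],[0,-0.021,0]],[[0.05,0,-0.5],[0,-0.021,0]],[[0.05,0,-0.5],[0,-0.021,0]],[[0.05,0,-0.5],[0,-0.021,0]],[[0.03,0,-0.3],[0,-0.0125,0]],[[0,0,0],[0,0,0]],[[0,0,0],[0,0,0]],[[0,0,0],[0,0,0]],[[0,0,0],[0,0,0]],[[0,0,0],[0,0,0]],[[0,0,0],[0,0,0]],[[0,0,0],[0,0,0]],[[0,0,0],[0,0,0]]]'
python3 - <<'E'
from h import *
s=env.sense();print(s["tool_pos"],s["contact_force"],s["moment"],s["width"],s["joint_positions"],s["qd"])
for n in("wrist","scene","top"):
  w=env.capture(n);cv2.imwrite(f"pics/{n}15.png",w["pixels"])
t=w
print([ (b[0],b[1]) for b in blobs(t,(5,150,120),(18,255,255),60)[0]])
R=s["orientation"];print("tilt",np.arctan2(-R[2,0],R[0,0]))
E
```

```text
time_s: 24.13
tool_pos: [475.4, -210.5, 287.3]
orientation: [[0.895, 0.109, -0.433], [0.094, -0.994, -0.054], [-0.436, 0.008, -0.9]]
contact_force: [0.4, -9.2, -1.4]
width: 11.9
[ 475.44160642 -210.47888958  287.30926949] [ 0.38423471 -9.21903498 -1.39594867] [-1.12285194 -0.26328371  0.67429197] 11.937767462559075 [-0.43118893  0.33980337  1.27651535 -0.24628007  1.90592958  0.99610906] [-0.0011364   0.00027442  0.00032906  0.00178302 -0.00028308  0.00177428]
[(array([219.2, 172.1]), array([200, 147,  30,  36,  75], dtype=int32)), (array([210.1, 201.2]), array([205, 195,  13,  13, 106], dtype=int32)), (array([101.9, 221.7]), array([  67,  199,   70,   44, 1534], dtype=int32)), (array([182.2, 241.7]), array([177, 236,  12,  12, 112], dtype=int32)), (array([142.2, 268.2]), array([136, 262,  13,  13, 136], dtype=int32))]
tilt 0.45322565281965116
```

View pics/wrist15.png

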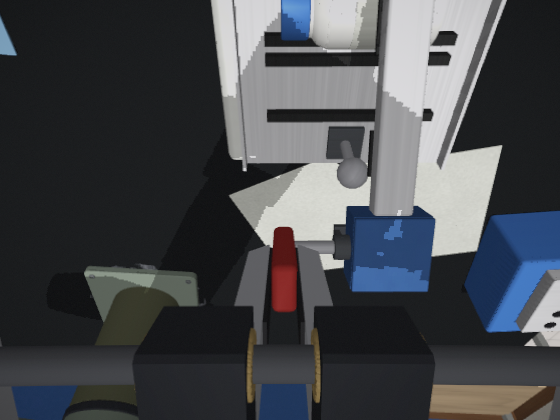

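View pics/scene15.png

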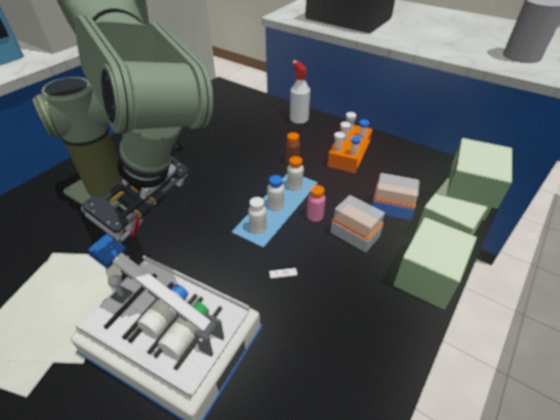

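View pics/top15.png

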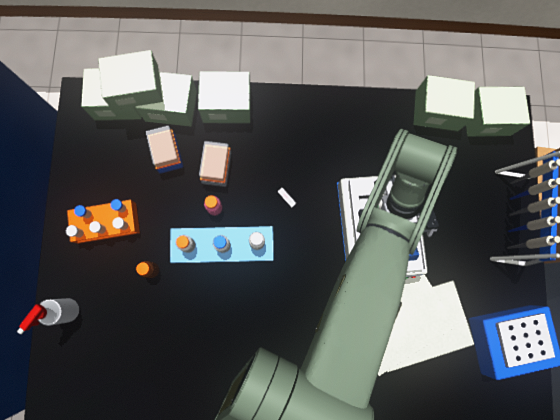

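```bash
python3 -c "
from plant import env
print(env.finish_job()); s=env.sense(); print(s['tool_pos'],s['contact_force'],s['width'])"
```

```text
the job is handed in; nothing more can be done
None
the job is handed in; nothing more can be done
```

The job is handed in at about 24 s of the 67 s allowed, with the arm still holding the bar up by the latch handle. `finish_job()` gave no verdict, so what follows rests on my own checks.

- **Bottle:** I lifted the orange-capped bottle, tipped it to 45.0° (measured on the tool) and held it there for about a second. I then stood it back in its place and let go. In the last top view its cap is at the same pixel as at the start, (182.2, 241.7).
- **Latch:** I pulled the handle aside about 11 mm with the bar still down. The tool moved 11.1 mm and the side force was 9.4 N, which fits the spring.
- **Bar:** I lifted the bar with the tool turning along with it. The tool's tilt now reads 0.45 rad and it has risen about 102 mm. The bar angle is inferred from the tool, because I could not read the joint directly. The ball is visibly clear of the coupler, the arm is at rest, and the tab is still gripped at 11.9 mm with 40 N set.
- **Latch force:** At the wrist the force stayed within about 11 N at every reading while pulling and lifting. I had no reading of the force between the latch foot and the ball.
- **Other items:** The spare bottles, tip box and cassette look unmoved in the last pictures. The two bottles in the shaker also look in place, though the arm hides them in the last top view, so I judged those from the scene view.

No check failed or disagreed. Before any contact I moved the jaws 1.5 mm to centre them on the handle. Lowering the bottle first stopped 6 mm short, and I finished it slowly.

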